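# Turn the stack-nest tote and stack it on the full one

## Task

Stack the empty tote on the full tote in the dock, without crushing the sample tubes: the way round it stands now it would nest, so turn it half a turn, so that its low-cut end is over the full tote's high end and its four feet stand in the rim pockets. Feel for the pockets gently (never lean on the full tote with 30 N or more), let the feet drop fully home, let go and back off, leaving the other things on the desk where they are.

Things in the scene. Friction and masses are not known exactly. Their poses are not given: they have to be found in the camera images.
- tote_center (a point): Centre of the loose empty tote, 25 mm above its underside. Grey tapered stack-nest tote, 140 g, 50 mm high; rim 130 mm long (own y) and 65 mm wide (own x), underside 92 x 48 mm; own z up. Its +y end wall is cut low in the middle, its -y end wall is full height. Its long rims have 15 mm slots 28 mm deep at y = +38 and -16 mm, and 15 mm pockets 6 mm deep at y = -38 and +16 mm.
- tote_low_end (a point): Point on the low-cut end of the loose tote: 60 mm towards its own +y from tote_center, same height, same axes.
- tote_band (a point): Where to grip the loose tote: middle of its rim band, 43 mm above the underside (18 mm above tote_center), same axes. The band has upright outer faces 65 mm apart in x, 12 mm high (38 to 50 mm above the underside), solid within 8 mm of the middle of the length.
- tote_foot (a point): Underside of one of the loose tote's four feet, at x = +30, y = +38 mm, 8 mm above the tote's underside. Feet: 12 mm long, two on each long side, at y = +38 and -16 mm, standing out to x = +-33 mm between 8 and 18 mm above the underside. A sloping fin below each (out to x = +-26 mm) goes inside the rim of the tote underneath.
- dock: Dark steel dock fixed to the desk, 66 x 128 x 11 mm, origin at the centre of its underside, z up, long axis y. In it stands the full tote, the same shape as the loose one, with two sample tubes lying in it, its low-cut end to the dock's +y, its underside 5 mm above the dock's origin. It has no play in x or yaw, but play along y (see dock_rim).
- dock_rim (a point): Point of the dock, 55 mm above its origin: height of the full tote's rim. The full tote's play lets it stand up to 12 mm off this point along the dock's y, either way; it is not centred, and where is not measured. Stiff to slide (6 N). A tote put on turned half round first stands with its feet on the rim, tote_center 17 mm above this point, with 2 mm play in x. The same way round it nests.
- dock_home (a point): Point of the dock, 41 mm above its origin: height of the loose tote's underside when stacked fully home (tote_center 25 mm higher). Its feet drop in by 6 mm when they are over the full tote's pockets, with 1.5 mm clearance either way along y; along y the home position follows the full tote's play.
- cup: Bystander: specimen cup with red screw lid, 63 x 63 x 65 mm, origin at the underside. Leave it alone.
- low_cup: Bystander: low specimen cup with orange screw lid, 58 x 58 x 53 mm, origin at the underside. Leave it alone.
- label_roll: Bystander: white label roll, 64 x 64 x 51 mm, origin at the underside. Leave it alone.
- dropper: Bystander: brown dropper bottle with black bulb, 33 x 34 x 102 mm, origin at the underside. Leave it alone.
- clip: Bystander: black binder clip, 32 x 43 x 19 mm, origin at the underside. Leave it alone.

How it is judged:
By the outcome, as a careful person would: the job done as asked, in the order asked, and still so for the second after the job is handed in, with the robot touching nothing.
It also fails if it takes over 64 s, if anything falls off the work surface, if the arm or the gripper's body presses on something with over 40 N, if the wrist force passes 120 N, or if a joint passes its speed limit or range.

## Robot

A 7-joint arm with a two-finger parallel gripper is mounted at the origin on a cart in front of the work surface, level with it; the furniture and walls round the work are solid. World frame = base frame: x ahead of the robot, y to its left, z up, the work surface at z = 0. Lengths are in m, angles in rad, forces in N, time in s.
With the tool pointing down it reaches from about 0.35 to 0.775 m from the base axis. Payload 3.1 kg.
Tool frame: the origin (TCP) lies at the very end of the fingers, on their centre line; the grasp point (between the pads) lies 19 mm behind it; z points along the fingers, y is the line along which they close (so a half turn about z gives the same grasp; the last joint's range is limited). The gripper opens to 85 mm and grips with 20 to 120 N. Pads are 22 mm wide; open, the fingers measure 114 mm over their backs; the gripper's body (76 mm by 85 mm) begins 54 mm behind the grasp point. The pads swing forward as they close: fully open they stand 13 mm farther back than shut.
Start: joints at [-1.172, 0.311, 0.014, 1.512, -0.004, 1.319, -0.027], TCP at [0.235, 0.497, 0.231] pointing down, gripper open.
Joint ranges: [-2.7, 2.7], [-0.3, 1.91], [-1.27, 1.3], [0.12, 2.57], [-1.44, 4.58], [0.2, 2.03], [-3.05, 3.05]. Speed limits (rad/s): [2.79, 2.79, 3.14, 3.14, 3.14, 3.14, 3.14].

## Interface

Orientations are given as a rotation vector (axis times angle).
In Python, from station import env gives the robot as it stands.
- The arm moves only by the tool arm_command, never from a script. Its argument "increments" is a list of rows, each an object of numbers: "x", "y", "z": the shift along the tool's x, y, z in m; "twist": the turn about the tool's z in degrees. A call has exactly 10 rows; each row shifts and turns the commanded pose from where the row before left it, along the tool's axes as they then stand; what a row does not reach is not made up. A row lasts 1/8 s, in which the tool goes at most 62.5 mm and 10.7 degrees, less where a joint would pass 70% of its speed; a pose out of reach is approached as far as the arm can. A call is refused whole if a number of a shift passes 0.0625 or a number of a turn 10.7, either way. A call with a gripper value outside its range is refused whole. "hand" is the closure, from 0 (fully open) to 1 (shut), set as the call begins (left out, the last holds). The fingers move at their own pace and stop on an object; "squeeze" is the grip in N (left out, the last holds). Time passes only in rows, so rows that do not move let the fingers close, or fill a call up. It gives the time, the measured TCP pose, the force, the opening and the grip force at its end, in the units of the state.
- env.get_state(): the state, without advancing time (a new reading comes with each control period).
- env.get_image(name): name is "side" or "top"; returns (picture, depth): 400x640x3 uint8, red, green, blue; 400x640 float32, m along the optical axis (not along the pixel's ray), 0 where there is no reading.
- env.camera_model(name): a dict with "fx", "fy", "cx", "cy" (pixels), "R" (3x3) and "t" (3): a world point X has camera coordinates R X + t. Camera axes: x right, y down, z forward; pixel columns grow to the right and rows downward; lengths in m; the calibration is good to about 2 mm. A picture is of the moment at which its call begins. camera_model takes no time and is no camera call.
- env.hand_in(): hands the job in; it is judged then, once.
Trained networks look in the newest picture that a camera, given by its name, has taken for a name from the list of things; names that differ only in an ending like _2 or _b are one class to them, and where a whole thing is asked for, a point or a joint stands for the part that bears it (a point fixed in the world has none). Each returns a list of dicts, best first, with "confidence" (0 to 1); they miss things now and then, are a little off and sometimes report something else, mostly with a low value. They report only what shows in the picture. A call takes as long as a camera call.
- env.masks_of(camera, name): "pixels" (400x640 bool, what is visible of it) and "bbox" ([left, top, right, bottom] in pixels, round what is visible of it).
The state is a dict: "time_s": time; "joint_pos": joint angles; "qvel": joint speeds; "joint_efforts": joint torques, N m; "position": TCP position; "eef_rot": TCP orientation; "wrist_force": force on the tool from outside, world axes, zero at the start; "wrist_torque": the same for the moment, N m; "grip_width": finger opening in m; "gripper_force": force on a finger pad.
Only numpy, scipy, OpenCV 4.12 (cv2) and the standard library are available. Lean on these libraries where they do the work, as an engineer would, in place of code of your own. Each camera call takes 0.05 s, during which the arm holds its last target. There are 200 camera calls.

## Working session

There is one attempt and no reset: what is moved stays moved. The work goes in short steps, Python scripts to look and compute and a tool call to move; the robot and the scene stay as the last step left them, time stands still between calls to the robot, and variables do not carry over. Pictures are saved under pics/ and viewed, at most 10 in all, crops included, and the job is handed in when it is done.

Besides the shell and the picture viewer there is one more tool, called after "Call:" as name(argument=value, ...), one argument or row to a line, values as JSON. arm_command: Moves the arm, as the interface text tells. Its arguments: {"type":"object","properties":{"increments":{"type":"array"},"hand":{"type":"number"},"squeeze":{"type":"number"}},"required":["increments"]}

```bash
ls; mkdir -p pics; cat > h.py <<'E'
import numpy as np, cv2
from station import env
def snap(cam,fn):
    im,d=env.get_image(cam)
    cv2.imwrite(fn,im[:,:,::-1]); return im,d
def pts(cam,d):
    c=env.camera_model(cam); v,u=np.mgrid[0:400,0:640]
    P=np.stack([(u-c['cx'])/c['fx']*d,(v-c['cy'])/c['fy']*d,d],-1)
    R=np.array(c['R']);t=np.array(c['t'])
    W=(P-t)@R; W[d<=0]=np.nan; return W
E
python3 - <<'E'
from h import *
s=env.get_state(); print({k:np.round(v,3) for k,v in s.items()})
ims=[]
for c in ['top','side']:
    im,d=snap(c,f'pics/{c}0.png'); np.save(f'{c}0.npy',d); m=env.camera_model(c); print(c,m['fx'],np.round(-np.array(m['R']).T@m['t'],3),np.round(m['R'],2).tolist())
    W=pts(c,d)
    for n in ['tote_center','dock','cup','low_cup','label_roll','dropper','clip']:
        for r in env.masks_of(c,n)[:3]:
            w=W[r['pixels']]; print(n,round(r['confidence'],2),r['bbox'],np.round(np.nanpercentile(w,[3,50,97],axis=0),3).tolist() if len(w) else 0)
E
```

```text
pics
{'time_s': np.float64(0.0), 'joint_pos': array([-1.172,  0.312,  0.014,  1.513, -0.004,  1.319, -0.027]), 'qvel': array([-0.001, -0.   , -0.002,  0.001, -0.001,  0.001,  0.001]), 'joint_efforts': array([ 1.0000e-03, -3.7991e+01,  1.4600e-01, -2.3059e+01,  1.2000e-02,
        1.3000e-02,  0.0000e+00]), 'position': array([0.234, 0.497, 0.23 ]), 'eef_rot': array([-0.687, -3.065,  0.004]), 'wrist_force': array([0.048, 0.994, 0.022]), 'wrist_torque': array([-0.057,  0.034,  0.023]), 'gripper_force': np.float64(0.0), 'grip_width': np.float64(0.085)}
top 492.6997901504742 [ 0.48  -0.077  1.38 ] [[-0.01, -1.0, 0.02], [-1.0, 0.01, -0.07], [0.07, -0.02, -1.0]]
tote_center 0.76 [362.5, 215.8, 417.6, 245.3] [[0.448, -0.35, -0.001], [0.487, -0.297, 0.01], [0.526, -0.235, 0.052]]
dock 0.61 [215.1, 190.1, 265.0, 216.3] [[0.532, 0.05, 0.004], [0.564, 0.115, 0.023], [0.594, 0.177, 0.057]]
cup 0.63 [188.2, 149.3, 210.3, 173.1] [[0.656, 0.207, 0.01], [0.681, 0.233, 0.063], [0.71, 0.26, 0.068]]
low_cup 0.84 [264.5, 147.3, 282.3, 167.8] [[0.662, -0.001, 0.046], [0.686, 0.023, 0.052], [0.712, 0.048, 
[... 655 characters left out ...]
], [0.595, 0.164, 0.055]]
cup 0.57 [279.8, 242.1, 327.7, 300.7] [[0.532, 0.049, 0.005], [0.567, 0.084, 0.028], [0.594, 0.165, 0.055]]
low_cup 0.82 [241.9, 223.7, 270.5, 257.4] [[0.663, 0.001, 0.004], [0.683, 0.039, 0.044], [0.71, 0.049, 0.053]]
label_roll 0.81 [330.4, 306.1, 374.3, 357.1] [[0.437, 0.222, 0.001], [0.466, 0.269, 0.043], [0.494, 0.281, 0.05]]
label_roll 0.54 [243.8, 225.8, 272.6, 256.7] [[0.663, -0.001, 0.004], [0.684, 0.038, 0.044], [0.712, 0.049, 0.053]]
dropper 0.54 [345.7, 148.4, 354.0, 181.9] [[0.512, -0.426, 0.006], [0.527, -0.414, 0.046], [0.543, -0.407, 0.094]]
clip 0.47 [360.2, 237.9, 373.2, 244.4] [[0.44, -0.051, 0.001], [0.456, -0.045, 0.007], [0.471, -0.032, 0.018]]
```

```bash
python3 - <<'E'
import cv2,numpy as np
t=cv2.imread('pics/top0.png'); s=cv2.imread('pics/side0.png')
r=lambda a,w,h:cv2.resize(a,(w,h),interpolation=cv2.INTER_CUBIC)
a=np.vstack([np.hstack([r(t[200:260,350:430],400,300),r(t[175:235,200:280],400,300)]),np.hstack([r(s[155:215,318:398],400,300),r(s[240:300,266:346],400,300)])])
cv2.imwrite('pics/a.png',a)
E
python3 - <<'E'
import sys; sys.path.insert(0,'.')
from h import *
# rim pixels -> minAreaRect
for n,box in [('tote',(350,205,430,255)),('dock',(205,180,275,225))]:
    W=pts('top',np.load('top0.npy')); l,t,r,b=box; w=W[t:b,l:r].reshape(-1,3)
    for lo,hi in [(0.04,0.062),(0.035,0.065)]:
        q=w[(w[:,2]>lo)&(w[:,2]<hi)]; rr=cv2.minAreaRect((q[:,:2]*1000).astype(np.float32)); print(n,len(q),rr, np.median(q[:,2]))
        print(np.round(cv2.boxPoints(rr),0).tolist())
E
```

```text
tote 251 ((488.53411865234375, -288.85748291015625), (130.7973175048828, 64.9111557006836), 70.65144348144531) 0.04780692643398584
[[436.0, -340.0], [497.0, -361.0], [541.0, -238.0], [480.0, -216.0]]
tote 296 ((488.53411865234375, -288.85748291015625), (130.7973175048828, 64.9111557006836), 70.65144348144531) 0.0463539812535672
[[436.0, -340.0], [497.0, -361.0], [541.0, -238.0], [480.0, -216.0]]
dock 271 ((562.62109375, 111.78240966796875), (130.29803466796875, 64.81089782714844), 89.19074249267578) 0.0521946553935423
[[529.0, 47.0], [594.0, 46.0], [596.0, 176.0], [531.0, 177.0]]
dock 307 ((562.62109375, 111.78240966796875), (130.29803466796875, 64.81089782714844), 89.19074249267578) 0.05100132520487803
[[529.0, 47.0], [594.0, 46.0], [596.0, 176.0], [531.0, 177.0]]
```

View pics/a.png

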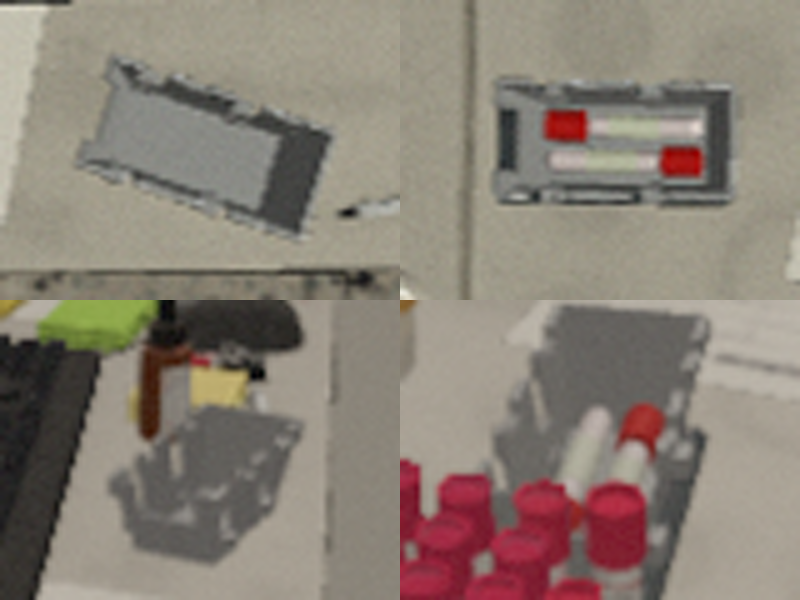

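View pics/top0.png

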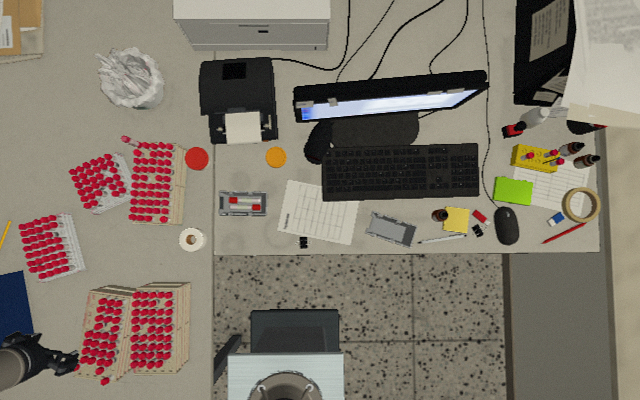

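The pictures show both totes with their low-cut ends towards +y, which is image left. The loose tote's rim centre is about (0.489, -0.289), with its own y at 70.7°. The full tote's centre is about (0.563, 0.112). The rim sizes and heights agree with those given. I'll move to the middle first.

Call:
arm_command(
  increments=[
    {"x": -0.0388,"y": -0.02},
    {"x": -0.0388,"y": -0.02},
    {"x": -0.0388,"y": -0.02},
    {"x": -0.0388,"y": -0.02},
    {"x": -0.0388,"y": -0.02},
    {"x": -0.0388,"y": -0.02},
    {"x": -0.0388,"y": -0.02},
    {"x": -0.0388,"y": -0.02},
    {"x": -0.0388,"y": -0.02},
    {"x": -0.0388,"y": -0.02},
  ],
  hand=0,
  squeeze=40,
)

```text
invalid input at $.increments[0]: expected keys x, y, z, twist
```

Call:
arm_command(
  increments=[
    {"twist": 10.7},
    {"twist": 10.7},
    {"twist": 10.7},
    {"twist": 10.7},
    {"twist": 10.7},
    {"twist": 10.7},
    {"twist": 10.7},
    {"twist": 10.7},
    {"twist": 10.7},
    {"twist": 10.7},
  ],
)

```text
invalid input at $.increments[0]: expected keys x, y, z, twist
```

```bash
cat >> h.py <<'E'
from scipy.spatial.transform import Rotation as Ro
def rel(target,yaw_y):
    """target TCP xyz, desired yaw of tool y (deg): prints remaining move in tool axes"""
    s=env.get_state(); R=Ro.from_rotvec(s['eef_rot']).as_matrix(); p=np.array(s['position'])
    y=np.degrees(np.arctan2(R[1,1],R[0,1])); d=R.T@(np.array(target)-p)
    print('t',round(s['time_s'],2),'p',np.round(p,4),'yawy',round(y,2),'tilt',np.round(R[:2,2],3),'j',np.round(s['joint_pos'],2),'F',np.round(s['wrist_force'],1),'w',round(s['grip_width'],4),'gf',round(s['gripper_force'],1))
    print('need tool xyz',np.round(d,4),'twist',round((y-yaw_y+180)%360-180,2))
E
python3 -c "
from h import *
rel([.4885,-.2889,.15],160.65)"
```

```text
t 0.8 p [0.2346 0.4975 0.2314] yawy 64.75 tilt [0. 0.] j [-1.17  0.31  0.01  1.51 -0.    1.32 -0.03] F [ 0.3  0.6 -0.9] w 0.0852 gf 0.0
need tool xyz [-0.565  -0.603   0.0813] twist -95.9
```

Call:
arm_command(
  increments=[
    {"x": -0.0388,"y": -0.02,"z": 0,"twist": 0},
    {"x": -0.0388,"y": -0.02,"z": 0,"twist": 0},
    {"x": -0.0388,"y": -0.02,"z": 0,"twist": 0},
    {"x": -0.0388,"y": -0.02,"z": 0,"twist": 0},
    {"x": -0.0388,"y": -0.02,"z": 0,"twist": 0},
    {"x": -0.0388,"y": -0.02,"z": 0,"twist": 0},
    {"x": -0.0388,"y": -0.02,"z": 0,"twist": 0},
    {"x": -0.0388,"y": -0.02,"z": 0,"twist": 0},
    {"x": -0.0388,"y": -0.02,"z": 0,"twist": 0},
    {"x": -0.0388,"y": -0.02,"z": 0,"twist": 0},
  ],
  hand=0,
  squeeze=40,
)

```text
time_s: 2.05
position: [0.501, 0.15, 0.2315]
eef_rot: [0.686, 3.065, 0.001]
wrist_force: [0.2, 0.1, 0.3]
grip_width: 0.0856
gripper_force: 0.0
```

Call:
arm_command(
  increments=[
    {"x": 0,"y": 0,"z": 0,"twist": 10.7},
    {"x": 0,"y": 0,"z": 0,"twist": 10.7},
    {"x": 0,"y": 0,"z": 0,"twist": 10.7},
    {"x": 0,"y": 0,"z": 0,"twist": 10.7},
    {"x": 0,"y": 0,"z": 0,"twist": 10.7},
    {"x": 0,"y": 0,"z": 0,"twist": 10.7},
    {"x": 0,"y": 0,"z": 0,"twist": 10.7},
    {"x": 0,"y": 0,"z": 0,"twist": 10.7},
    {"x": 0,"y": 0,"z": 0,"twist": 10.7},
    {"x": 0,"y": 0,"z": 0,"twist": 10.7},
  ],
)

```text
time_s: 3.3
position: [0.5002, 0.1512, 0.2314]
eef_rot: [-2.876, -1.263, -0.0]
wrist_force: [-0.3, 0.1, -0.5]
grip_width: 0.0852
gripper_force: 0.0
```

```bash
python3 -c "
from h import *
rel([.4885,-.2889,.15],160.65)"
```

```text
t 3.3 p [0.5002 0.1512 0.2314] yawy -42.59 tilt [0. 0.] j [-0.78  0.28  0.58  1.6  -0.16  1.31 -0.92] F [-0.3  0.1 -0.5] w 0.0852 gf 0.0
need tool xyz [-0.3319  0.2892  0.0813] twist 156.76
```

Call:
arm_command(
  increments=[
    {"x": -0.0332,"y": 0.0289,"z": 0,"twist": 0},
    {"x": -0.0332,"y": 0.0289,"z": 0,"twist": 0},
    {"x": -0.0332,"y": 0.0289,"z": 0,"twist": 0},
    {"x": -0.0332,"y": 0.0289,"z": 0,"twist": 0},
    {"x": -0.0332,"y": 0.0289,"z": 0,"twist": 0},
    {"x": -0.0332,"y": 0.0289,"z": 0,"twist": 0},
    {"x": -0.0332,"y": 0.0289,"z": 0,"twist": 0},
    {"x": -0.0332,"y": 0.0289,"z": 0,"twist": 0},
    {"x": -0.0332,"y": 0.0289,"z": 0,"twist": 0},
    {"x": -0.0332,"y": 0.0289,"z": 0,"twist": 0},
  ],
)

```text
time_s: 4.55
position: [0.4911, -0.2901, 0.2314]
eef_rot: [2.872, 1.273, 0.001]
wrist_force: [1.0, 0.4, 0.0]
grip_width: 0.0858
gripper_force: 0.0
```

Call:
arm_command(
  increments=[
    {"x": 0,"y": 0,"z": 0.006,"twist": 10.5},
    {"x": 0,"y": 0,"z": 0.006,"twist": 10.5},
    {"x": 0,"y": 0,"z": 0.006,"twist": 10.5},
    {"x": 0,"y": 0,"z": 0.006,"twist": 10.5},
    {"x": 0,"y": 0,"z": 0.006,"twist": 10.5},
    {"x": 0,"y": 0,"z": 0.006,"twist": 10.5},
    {"x": 0,"y": 0,"z": 0.006,"twist": 10.5},
    {"x": 0,"y": 0,"z": 0.006,"twist": 10.5},
    {"x": 0,"y": 0,"z": 0.006,"twist": 10.5},
    {"x": 0,"y": 0,"z": 0.006,"twist": 10.5},
  ],
)

```text
time_s: 5.8
position: [0.4913, -0.2886, 0.1711]
eef_rot: [-2.753, 1.512, -0.0]
wrist_force: [-0.1, 0.1, 0.2]
grip_width: 0.0854
gripper_force: 0.0
```

```bash
python3 -c "
from h import *
rel([.4885,-.2889,.1],160.65)"
```

```text
t 5.8 p [ 0.4913 -0.2886  0.1711] yawy -147.54 tilt [0. 0.] j [-0.25  0.62  1.17  1.58 -0.59  1.33 -1.58] F [-0.1  0.1  0.2] w 0.0854 gf 0.0
need tool xyz [-0.0013  0.0025  0.0711] twist 51.81
```

Call:
arm_command(
  increments=[
    {"x": -0.0013,"y": 0.0025,"z": 0.0,"twist": 0},
    {"x": 0,"y": 0,"z": 0.01,"twist": 10.5},
    {"x": 0,"y": 0,"z": 0.01,"twist": 10.5},
    {"x": 0,"y": 0,"z": 0.01,"twist": 10.5},
    {"x": 0,"y": 0,"z": 0.01,"twist": 10.5},
    {"x": 0,"y": 0,"z": 0.01,"twist": 9.8},
    {"x": 0,"y": 0,"z": 0.01,"twist": 0},
    {"x": 0,"y": 0,"z": 0.01,"twist": 0},
    {"x": 0,"y": 0,"z": 0,"twist": 0},
    {"x": 0,"y": 0,"z": 0,"twist": 0},
  ],
)

```text
time_s: 7.05
position: [0.4883, -0.2895, 0.1016]
eef_rot: [-1.824, 2.557, -0.001]
wrist_force: [-0.7, -0.5, 0.1]
grip_width: 0.0853
gripper_force: 0.0
```

```bash
python3 -c "
from h import *
rel([.4885,-.2889,.022],160.65)
im,d=snap('side','pics/s1.png')
W=pts('side',d); q=W[150:215,310:400].reshape(-1,3); q=q[(q[:,2]>.036)&(q[:,2]<.056)&(q[:,1]<-.2)&(q[:,1]>-.37)&(q[:,0]>.42)&(q[:,0]<.56)]
print(cv2.minAreaRect((q[:,:2]*1000).astype(np.float32)))
cv2.imwrite('pics/s1c.png',cv2.resize(im[100:220,280:420,::-1],(700,600)))"
```

```text
t 7.05 p [ 0.4883 -0.2895  0.1016] yawy 161.01 tilt [ 0.001 -0.   ] j [-0.27  0.76  1.24  1.68 -0.76  1.26 -2.34] F [-0.7 -0.5  0.1] w 0.0853 gf 0.0
need tool xyz [-0.0006  0.      0.0796] twist 0.36
((490.2268371582031, -288.14013671875), (132.51307678222656, 68.10269165039062), 70.44081115722656)
```

View pics/s1c.png

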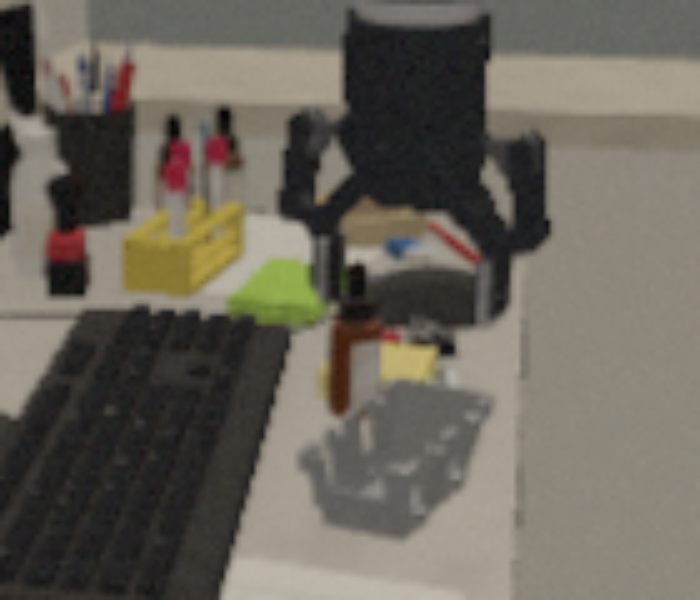

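The gripper is open above the loose tote, with the pads at crop (325,265) and (485,285) and the tote at (400,450). Both cameras agree within 2 mm, so I'll descend and grip.

Call:
arm_command(
  increments=[
    {"x": -0.0006,"y": 0,"z": 0.01,"twist": 0.3},
    {"x": 0,"y": 0,"z": 0.01,"twist": 0},
    {"x": 0,"y": 0,"z": 0.01,"twist": 0},
    {"x": 0,"y": 0,"z": 0.01,"twist": 0},
    {"x": 0,"y": 0,"z": 0.01,"twist": 0},
    {"x": 0,"y": 0,"z": 0.01,"twist": 0},
    {"x": 0,"y": 0,"z": 0.01,"twist": 0},
    {"x": 0,"y": 0,"z": 0.01,"twist": 0},
    {"x": 0,"y": 0,"z": 0,"twist": 0},
    {"x": 0,"y": 0,"z": 0,"twist": 0},
  ],
)

```text
time_s: 8.35
position: [0.4885, -0.2889, 0.0215]
eef_rot: [-1.817, 2.563, -0.001]
wrist_force: [0.1, 0.4, -0.1]
grip_width: 0.0854
gripper_force: 0.0
```

Call:
arm_command(
  increments=[
    {"x": 0,"y": 0,"z": 0,"twist": 0},
    {"x": 0,"y": 0,"z": 0,"twist": 0},
    {"x": 0,"y": 0,"z": 0,"twist": 0},
    {"x": 0,"y": 0,"z": 0,"twist": 0},
    {"x": 0,"y": 0,"z": 0,"twist": 0},
    {"x": 0,"y": 0,"z": 0,"twist": 0},
    {"x": 0,"y": 0,"z": 0,"twist": 0},
    {"x": 0,"y": 0,"z": 0,"twist": 0},
    {"x": 0,"y": 0,"z": 0,"twist": 0},
    {"x": 0,"y": 0,"z": 0,"twist": 0},
  ],
  hand=1,
  squeeze=40,
)

```text
time_s: 9.6
position: [0.489, -0.2892, 0.0222]
eef_rot: [-1.816, 2.562, -0.003]
wrist_force: [0.2, -0.4, 5.0]
grip_width: 0.0643
gripper_force: 45.2
```

```bash
python3 -c "
from h import *
rel([.4885,-.2889,.022],160.65)"
```

```text
t 9.6 p [ 0.489  -0.2892  0.0222] yawy 160.66 tilt [ 0.002 -0.001] j [-0.23  0.85  1.15  1.75 -0.86  1.14 -2.28] F [ 0.2 -0.4  5. ] w 0.0643 gf 45.2
need tool xyz [-0.0002  0.0006  0.0002] twist 0.01
```

Call:
arm_command(
  increments=[
    {"x": 0,"y": 0,"z": -0.005,"twist": 0},
    {"x": 0,"y": 0,"z": -0.01,"twist": 0},
    {"x": 0,"y": 0,"z": -0.015,"twist": 0},
    {"x": 0,"y": 0,"z": -0.02,"twist": 0},
    {"x": 0,"y": 0,"z": -0.02,"twist": 0},
    {"x": 0,"y": 0,"z": -0.02,"twist": 0},
    {"x": 0,"y": 0,"z": -0.02,"twist": 0},
    {"x": 0,"y": 0,"z": -0.02,"twist": 0},
    {"x": 0,"y": 0,"z": -0.015,"twist": 0},
    {"x": 0,"y": 0,"z": -0.005,"twist": 0},
  ],
)

```text
time_s: 10.85
position: [0.4886, -0.2891, 0.1726]
eef_rot: [-1.816, 2.562, -0.002]
wrist_force: [0.2, 0.2, -2.4]
grip_width: 0.0642
gripper_force: 44.6
```

```bash
python3 -c "
from h import *
rel([.5626,.1118,.17],0)
im,d=snap('top','pics/t2.png'); W=pts('top',d)
q=W[190:300,340:450].reshape(-1,3); 
for lo in (.15,.17,.185):
  k=q[(q[:,2]>lo)&(q[:,2]<.205)]; 
  if len(k)>4: print(lo,len(k),cv2.minAreaRect((k[:,:2]*1000).astype(np.float32)))
"
```

```text
t 10.85 p [ 0.4886 -0.2891  0.1726] yawy 160.65 tilt [ 0.001 -0.001] j [-0.28  0.66  1.25  1.59 -0.64  1.36 -2.44] F [ 0.2  0.2 -2.4] w 0.0642 gf 44.6
need tool xyz [-0.4028  0.063   0.0024] twist 160.65
0.15 371 ((502.4167785644531, -253.26751708984375), (54.622520446777344, 69.90805053710938), 70.7188949584961)
0.17 150 ((502.4167785644531, -253.26751708984375), (54.622520446777344, 69.90805053710938), 70.7188949584961)
0.185 80 ((502.4167785644531, -253.26751708984375), (54.622520446777344, 69.90805053710938), 70.7188949584961)
```

Call:
arm_command(
  increments=[
    {"x": 0,"y": 0,"z": 0,"twist": -10},
    {"x": 0,"y": 0,"z": 0,"twist": -10},
    {"x": 0,"y": 0,"z": 0,"twist": -10},
    {"x": 0,"y": 0,"z": 0,"twist": -10},
    {"x": 0,"y": 0,"z": 0,"twist": -10},
    {"x": 0,"y": 0,"z": 0,"twist": -10},
    {"x": 0,"y": 0,"z": 0,"twist": -10},
    {"x": 0,"y": 0,"z": 0,"twist": -10},
    {"x": 0,"y": 0,"z": 0,"twist": -10},
    {"x": 0,"y": 0,"z": 0,"twist": -10},
  ],
)

```text
time_s: 12.15
position: [0.4876, -0.2884, 0.1703]
eef_rot: [-3.131, 0.248, 0.003]
wrist_force: [-0.0, 0.1, -1.7]
grip_width: 0.064
gripper_force: 44.6
```

Call:
arm_command(
  increments=[
    {"x": 0,"y": 0,"z": 0,"twist": -10},
    {"x": 0,"y": 0,"z": 0,"twist": -10},
    {"x": 0,"y": 0,"z": 0,"twist": -10},
    {"x": 0,"y": 0,"z": 0,"twist": -10},
    {"x": 0,"y": 0,"z": 0,"twist": -10},
    {"x": 0,"y": 0,"z": 0,"twist": -10},
    {"x": 0,"y": 0,"z": 0,"twist": -10},
    {"x": 0,"y": 0,"z": 0,"twist": -10},
    {"x": 0,"y": 0,"z": 0,"twist": -10},
    {"x": 0,"y": 0,"z": 0,"twist": -9.3},
  ],
)

```text
time_s: 13.4
position: [0.4875, -0.2885, 0.1701]
eef_rot: [-2.215, -2.224, 0.002]
wrist_force: [-0.1, 0.1, -2.4]
grip_width: 0.0641
gripper_force: 44.6
```

```bash
python3 -c "
from h import *
rel([.5626,.1118,.17],0)"
```

```text
t 13.4 p [ 0.4875 -0.2885  0.1701] yawy 0.23 tilt [-0.002  0.001] j [ 0.18  0.41  0.44  1.57 -0.18  1.21  0.66] F [-0.1  0.1 -2.4] w 0.0641 gf 44.6
need tool xyz [4.00e-01 7.67e-02 3.00e-04] twist 0.23
```

Call:
arm_command(
  increments=[
    {"x": 0.02,"y": 0.004,"z": 0,"twist": 0},
    {"x": 0.045,"y": 0.0085,"z": 0,"twist": 0},
    {"x": 0.055,"y": 0.0105,"z": 0,"twist": 0},
    {"x": 0.06,"y": 0.0115,"z": 0,"twist": 0},
    {"x": 0.06,"y": 0.0115,"z": 0,"twist": 0},
    {"x": 0.055,"y": 0.0105,"z": 0,"twist": 0},
    {"x": 0.045,"y": 0.009,"z": 0,"twist": 0},
    {"x": 0.03,"y": 0.0055,"z": 0,"twist": 0},
    {"x": 0.02,"y": 0.004,"z": 0,"twist": 0},
    {"x": 0.01,"y": 0.0018,"z": 0,"twist": 0},
  ],
)

```text
time_s: 14.65
position: [0.5652, 0.1117, 0.1706]
eef_rot: [-2.222, -2.221, 0.002]
wrist_force: [-0.4, -0.7, -1.8]
grip_width: 0.0641
gripper_force: 44.6
```

```bash
python3 -c "
from h import *
rel([.5626,.1118,.10],0)
im,d=snap('side','pics/s3.png'); W=pts('side',d)
a=W.reshape(-1,3)
def rect(lo,hi):
  k=a[(a[:,0]>.5)&(a[:,0]<.63)&(a[:,1]>.02)&(a[:,1]<.2)&(a[:,2]>lo)&(a[:,2]<hi)]; print(lo,hi,len(k),np.round(np.nanpercentile(k,[1,50,99],axis=0),3).tolist(),cv2.minAreaRect((k[:,:2]*1000).astype(np.float32)))
rect(.045,.06);rect(.038,.058); rect(.188,.203)
cv2.imwrite('pics/s3c.png',cv2.resize(im[150:310,200:400,::-1],(750,600)))
t,d=snap('top','pics/t3.png'); a=pts('top',d).reshape(-1,3); print('top'); rect(.185,.215)
"
```

```text
t 14.65 p [0.5652 0.1117 0.1706] yawy -0.02 tilt [-0.001 -0.001] j [-0.43  0.41  0.29  1.54 -0.12  1.21 -0.13] F [-0.4 -0.7 -1.8] w 0.0641 gf 44.6
need tool xyz [ 0.0001 -0.0025  0.0706] twist -0.02
0.045 0.06 434 [[0.531, 0.046, 0.045], [0.568, 0.072, 0.051], [0.597, 0.174, 0.056]] ((564.5188598632812, 108.94409942626953), (132.74757385253906, 65.27716827392578), 88.93753814697266)
0.038 0.058 599 [[0.531, 0.046, 0.038], [0.573, 0.065, 0.049], [0.597, 0.174, 0.056]] ((564.5188598632812, 108.94409942626953), (132.74757385253906, 65.27716827392578), 88.93753814697266)
0.188 0.203 631 [[0.52, 0.049, 0.188], [0.578, 0.141, 0.195], [0.609, 0.178, 0.202]] ((565.3616333007812, 114.01232147216797), (131.9160614013672, 91.2379150390625), 86.74475860595703)
top
0.185 0.215 113 [[0.527, 0.05, 0.185], [0.546, 0.065, 0.196], [0.596, 0.104, 0.203]] ((558.5065307617188, 76.89124298095703), (55.8338737487793, 80.31536102294922), 87.12881469726562)
```

View pics/s3c.png

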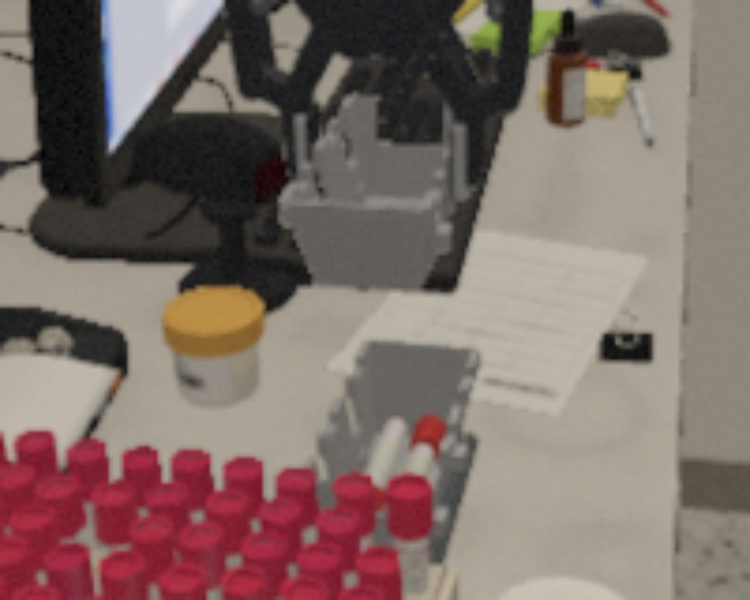

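The held tote now shows its full-height end towards the camera (+y), at crop (370,240), so it is turned half round. The full tote is below it at crop (410,440). I'll lower to just above the rim, about 4 mm towards +y.

Call:
arm_command(
  increments=[
    {"x": 0.0038,"y": -0.0022,"z": 0.008,"twist": 0.8},
    {"x": 0,"y": 0,"z": 0.012,"twist": 0},
    {"x": 0,"y": 0,"z": 0.015,"twist": 0},
    {"x": 0,"y": 0,"z": 0.015,"twist": 0},
    {"x": 0,"y": 0,"z": 0.015,"twist": 0},
    {"x": 0,"y": 0,"z": 0.01,"twist": 0},
    {"x": 0,"y": 0,"z": 0.008,"twist": 0},
    {"x": 0,"y": 0,"z": 0.005,"twist": 0},
    {"x": 0,"y": 0,"z": 0,"twist": 0},
    {"x": 0,"y": 0,"z": 0,"twist": 0},
  ],
)

```text
time_s: 16.0
position: [0.5637, 0.1151, 0.0838]
eef_rot: [2.237, 2.205, 0.001]
wrist_force: [0.4, -0.2, -0.6]
grip_width: 0.0641
gripper_force: 44.6
```

```bash
python3 -c "
from h import *
rel([.563,.1155,.073],-.8)
im,d=snap('side','pics/s4.png'); W=pts('side',d); a=W.reshape(-1,3)
def rect(lo,hi,x0=.5,x1=.63):
  k=a[(a[:,0]>x0)&(a[:,0]<x1)&(a[:,1]>.02)&(a[:,1]<.2)&(a[:,2]>lo)&(a[:,2]<hi)]; print(lo,hi,len(k),np.round(np.nanpercentile(k,[1,50,99],axis=0),4).tolist())
rect(.098,.112); rect(.04,.058)
i,dt=snap('top','pics/t4.png')
cv2.imwrite('pics/s4c.png',np.hstack([cv2.resize(im[190:310,265:345,::-1],(400,600)),cv2.resize(i[170:230,220:260,::-1],(400,600))]))
"
```

```text
t 16.0 p [0.5637 0.1151 0.0838] yawy -0.85 tilt [0.001 0.   ] j [-0.43  0.49  0.27  1.65 -0.15  1.02 -0.12] F [ 0.4 -0.2 -0.6] w 0.0641 gf 44.6
need tool xyz [ 0.0004 -0.0007  0.0108] twist -0.05
0.098 0.112 590 [[0.5182, 0.0516, 0.0982], [0.5798, 0.1448, 0.1066], [0.6069, 0.1816, 0.1119]]
0.04 0.058 187 [[0.531, 0.0499, 0.0402], [0.535, 0.1377, 0.0501], [0.597, 0.1743, 0.0561]]
```

View pics/s4c.png

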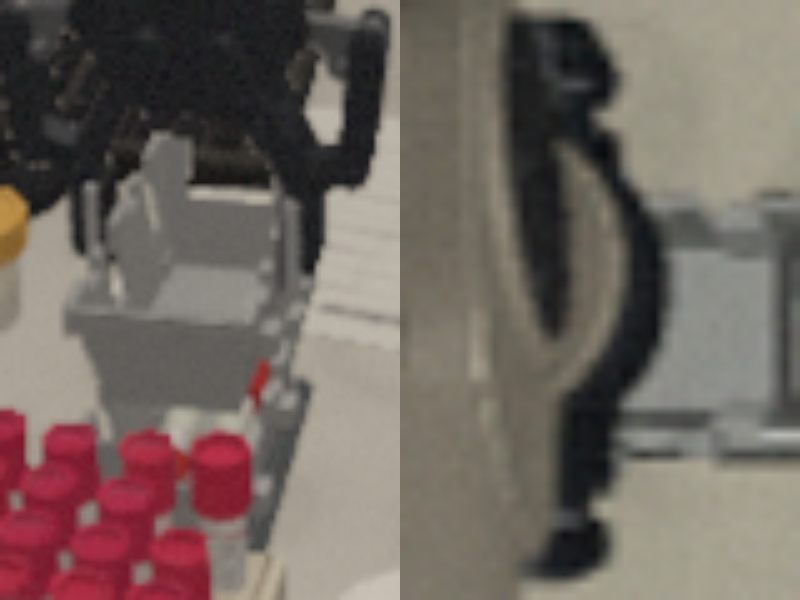

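In the left half, the held tote hangs level above the full tote, with its rim front at (190,310). Its +y end is about 7 mm beyond the full tote's, at (200,440). I'll descend gently until the feet touch.

Call:
arm_command(
  increments=[
    {"x": 0,"y": 0,"z": 0.003,"twist": 0},
    {"x": 0,"y": 0,"z": 0.003,"twist": 0},
    {"x": 0,"y": 0,"z": 0.002,"twist": 0},
    {"x": 0,"y": 0,"z": 0.001,"twist": 0},
    {"x": 0,"y": 0,"z": 0.001,"twist": 0},
    {"x": 0,"y": 0,"z": 0.001,"twist": 0},
    {"x": 0,"y": 0,"z": 0.001,"twist": 0},
    {"x": 0,"y": 0,"z": 0.001,"twist": 0},
    {"x": 0,"y": 0,"z": 0,"twist": 0},
    {"x": 0,"y": 0,"z": 0,"twist": 0},
  ],
)

```text
time_s: 17.35
position: [0.5633, 0.115, 0.0703]
eef_rot: [2.238, 2.205, 0.0]
wrist_force: [-0.9, 0.5, -1.3]
grip_width: 0.064
gripper_force: 44.6
```

Call:
arm_command(
  increments=[
    {"x": 0,"y": 0,"z": 0.0005,"twist": 0},
    {"x": 0,"y": 0,"z": 0.0005,"twist": 0},
    {"x": 0,"y": 0,"z": 0.0005,"twist": 0},
    {"x": 0,"y": 0,"z": 0.0005,"twist": 0},
    {"x": 0,"y": 0,"z": 0,"twist": 0},
    {"x": 0,"y": 0,"z": 0,"twist": 0},
    {"x": 0,"y": 0,"z": 0,"twist": 0},
    {"x": 0,"y": 0,"z": 0,"twist": 0},
    {"x": 0,"y": 0,"z": 0,"twist": 0},
    {"x": 0,"y": 0,"z": 0,"twist": 0},
  ],
)

```text
time_s: 18.6
position: [0.5634, 0.115, 0.0691]
eef_rot: [-2.238, -2.205, -0.001]
wrist_force: [-2.4, 0.0, 4.9]
grip_width: 0.0646
gripper_force: 45.3
```

Contact is at z 0.069, as predicted, with a press of about 6 N. I'll slide towards -y in small steps.

Call:
arm_command(
  increments=[
    {"x": -0.0004,"y": 0,"z": 0,"twist": 0},
    {"x": -0.0004,"y": 0,"z": 0,"twist": 0},
    {"x": -0.0004,"y": 0,"z": 0,"twist": 0},
    {"x": -0.0004,"y": 0,"z": 0,"twist": 0},
    {"x": -0.0004,"y": 0,"z": 0,"twist": 0},
    {"x": 0,"y": 0,"z": 0,"twist": 0},
    {"x": 0,"y": 0,"z": 0,"twist": 0},
    {"x": 0,"y": 0,"z": 0,"twist": 0},
    {"x": 0,"y": 0,"z": 0,"twist": 0},
    {"x": 0,"y": 0,"z": 0,"twist": 0},
  ],
)

```text
time_s: 19.85
position: [0.5633, 0.115, 0.069]
eef_rot: [-2.236, -2.205, -0.004]
wrist_force: [-1.8, 2.5, 5.9]
grip_width: 0.0637
gripper_force: 45.3
```

Call:
arm_command(
  increments=[
    {"x": 0,"y": 0,"z": -0.0004,"twist": 0},
    {"x": -0.0005,"y": 0,"z": 0,"twist": 0},
    {"x": -0.0005,"y": 0,"z": 0,"twist": 0},
    {"x": -0.0005,"y": 0,"z": 0,"twist": 0},
    {"x": -0.0005,"y": 0,"z": 0,"twist": 0},
    {"x": 0,"y": 0,"z": 0,"twist": 0},
    {"x": 0,"y": 0,"z": 0,"twist": 0},
    {"x": 0,"y": 0,"z": 0,"twist": 0},
    {"x": 0,"y": 0,"z": 0,"twist": 0},
    {"x": 0,"y": 0,"z": 0,"twist": 0},
  ],
)

```text
time_s: 21.1
position: [0.5632, 0.111, 0.0687]
eef_rot: [2.238, 2.205, 0.0]
wrist_force: [-0.2, 0.1, -2.0]
grip_width: 0.064
gripper_force: 44.6
```

```bash
python3 -c "
from h import *
rel([.563,.1118,.069],-.8)"
```

```text
t 21.1 p [0.5632 0.111  0.0687] yawy -0.84 tilt [ 0. -0.] j [-0.42  0.51  0.27  1.67 -0.15  0.99 -0.11] F [-0.2  0.1 -2. ] w 0.064 gf 44.6
need tool xyz [ 0.0007 -0.0003 -0.0003] twist -0.04
```

The contact force vanished at y = 0.111, so the feet are probably over the pockets. I'll lower gently.

Call:
arm_command(
  increments=[
    {"x": 0,"y": 0,"z": 0.0005,"twist": 0},
    {"x": 0,"y": 0,"z": 0.0005,"twist": 0},
    {"x": 0,"y": 0,"z": 0.0005,"twist": 0},
    {"x": 0,"y": 0,"z": 0.0005,"twist": 0},
    {"x": 0,"y": 0,"z": 0,"twist": 0},
    {"x": 0,"y": 0,"z": 0,"twist": 0},
    {"x": 0,"y": 0,"z": 0,"twist": 0},
    {"x": 0,"y": 0,"z": 0,"twist": 0},
    {"x": 0,"y": 0,"z": 0,"twist": 0},
    {"x": 0,"y": 0,"z": 0,"twist": 0},
  ],
)

```text
time_s: 22.35
position: [0.5632, 0.111, 0.0667]
eef_rot: [2.238, 2.205, -0.0]
wrist_force: [-0.3, -0.7, -2.2]
grip_width: 0.0642
gripper_force: 44.6
```

Nothing resists. Home is expected at z 0.063.

Call:
arm_command(
  increments=[
    {"x": 0,"y": 0,"z": 0.0006,"twist": 0},
    {"x": 0,"y": 0,"z": 0.0006,"twist": 0},
    {"x": 0,"y": 0,"z": 0.0006,"twist": 0},
    {"x": 0,"y": 0,"z": 0.0006,"twist": 0},
    {"x": 0,"y": 0,"z": 0.0006,"twist": 0},
    {"x": 0,"y": 0,"z": 0,"twist": 0},
    {"x": 0,"y": 0,"z": 0,"twist": 0},
    {"x": 0,"y": 0,"z": 0,"twist": 0},
    {"x": 0,"y": 0,"z": 0,"twist": 0},
    {"x": 0,"y": 0,"z": 0,"twist": 0},
  ],
)

```text
time_s: 23.6
position: [0.5633, 0.111, 0.0637]
eef_rot: [2.238, 2.205, 0.0]
wrist_force: [-0.5, 0.1, -1.5]
grip_width: 0.0641
gripper_force: 44.6
```

Call:
arm_command(
  increments=[
    {"x": 0,"y": 0,"z": 0.0005,"twist": 0},
    {"x": 0,"y": 0,"z": 0.0003,"twist": 0},
    {"x": 0,"y": 0,"z": 0.0003,"twist": 0},
    {"x": 0,"y": 0,"z": 0.0003,"twist": 0},
    {"x": 0,"y": 0,"z": 0,"twist": 0},
    {"x": 0,"y": 0,"z": 0,"twist": 0},
    {"x": 0,"y": 0,"z": 0,"twist": 0},
    {"x": 0,"y": 0,"z": 0,"twist": 0},
    {"x": 0,"y": 0,"z": 0,"twist": 0},
    {"x": 0,"y": 0,"z": 0,"twist": 0},
  ],
)

```text
time_s: 24.85
position: [0.5633, 0.1111, 0.0632]
eef_rot: [2.238, 2.205, 0.001]
wrist_force: [-2.0, -0.9, 5.0]
grip_width: 0.0642
gripper_force: 45.3
```

Contact is at 0.0632, exactly the home height and 6 mm below the rim contact. I'll release.

Call:
arm_command(
  increments=[
    {"x": 0,"y": 0,"z": 0,"twist": 0},
    {"x": 0,"y": 0,"z": 0,"twist": 0},
    {"x": 0,"y": 0,"z": 0,"twist": 0},
    {"x": 0,"y": 0,"z": 0,"twist": 0},
    {"x": 0,"y": 0,"z": 0,"twist": 0},
    {"x": 0,"y": 0,"z": 0,"twist": 0},
    {"x": 0,"y": 0,"z": 0,"twist": 0},
    {"x": 0,"y": 0,"z": 0,"twist": 0},
    {"x": 0,"y": 0,"z": 0,"twist": 0},
    {"x": 0,"y": 0,"z": 0,"twist": 0},
  ],
  hand=0,
)

```text
time_s: 26.1
position: [0.5632, 0.1111, 0.0623]
eef_rot: [2.238, 2.205, 0.0]
wrist_force: [-0.8, -0.3, -0.5]
grip_width: 0.0855
gripper_force: 0.0
```

Call:
arm_command(
  increments=[
    {"x": 0,"y": 0,"z": -0.005,"twist": 0},
    {"x": 0,"y": 0,"z": -0.01,"twist": 0},
    {"x": 0,"y": 0,"z": -0.015,"twist": 0},
    {"x": 0,"y": 0,"z": -0.02,"twist": 0},
    {"x": 0,"y": 0,"z": -0.02,"twist": 0},
    {"x": 0,"y": 0,"z": -0.02,"twist": 0},
    {"x": 0,"y": 0,"z": -0.02,"twist": 0},
    {"x": 0,"y": 0,"z": -0.015,"twist": 0},
    {"x": 0,"y": 0,"z": -0.005,"twist": 0},
    {"x": 0,"y": 0,"z": 0,"twist": 0},
  ],
)

```text
time_s: 27.35
position: [0.5632, 0.111, 0.1925]
eef_rot: [2.238, 2.205, 0.0]
wrist_force: [0.1, -1.1, 0.0]
grip_width: 0.0854
gripper_force: 0.0
```

Call:
arm_command(
  increments=[
    {"x": -0.02,"y": 0,"z": 0,"twist": 0},
    {"x": -0.03,"y": 0,"z": 0,"twist": 0},
    {"x": -0.03,"y": 0,"z": 0,"twist": 0},
    {"x": -0.03,"y": 0,"z": 0,"twist": 0},
    {"x": -0.03,"y": 0,"z": 0,"twist": 0},
    {"x": -0.03,"y": 0,"z": 0,"twist": 0},
    {"x": -0.03,"y": 0,"z": 0,"twist": 0},
    {"x": -0.02,"y": 0,"z": 0,"twist": 0},
    {"x": 0,"y": 0,"z": 0,"twist": 0},
    {"x": 0,"y": 0,"z": 0,"twist": 0},
  ],
)

```text
time_s: 28.6
position: [0.5596, -0.1083, 0.1918]
eef_rot: [-2.236, -2.204, 0.0]
wrist_force: [0.6, 0.0, 0.1]
grip_width: 0.0855
gripper_force: 0.0
```

```bash
python3 -c "
from h import *
im,d=snap('side','pics/s5.png'); i,dt=snap('top','pics/t5.png')
for c,dd in (('side',d),('top',dt)):
  a=pts(c,dd).reshape(-1,3)
  k=a[(a[:,0]>.5)&(a[:,0]<.63)&(a[:,1]>.02)&(a[:,1]<.2)&(a[:,2]>.078)&(a[:,2]<.11)]; print(c,len(k),np.round(np.percentile(k,[1,50,90,99],axis=0),4).tolist(),cv2.minAreaRect((k[:,:2]*1000).astype(np.float32)))
cv2.imwrite('pics/s5c.png',np.hstack([cv2.resize(im[190:310,265:345,::-1],(400,600)),cv2.resize(i[155:245,210:270,::-1],(400,600))]))
"
```

```text
side 595 [[0.5304, 0.0483, 0.0784], [0.5696, 0.1417, 0.0871], [0.593, 0.1761, 0.0912], [0.5957, 0.1777, 0.0922]] ((563.3260498046875, 111.7164077758789), (133.78573608398438, 65.15503692626953), 89.14156341552734)
top 290 [[0.5304, 0.0488, 0.0789], [0.5713, 0.1467, 0.0887], [0.5933, 0.1745, 0.0935], [0.5944, 0.1771, 0.0965]] ((562.5511474609375, 112.98631286621094), (129.59915161132812, 63.884422302246094), 89.61646270751953)
```

View pics/s5c.png

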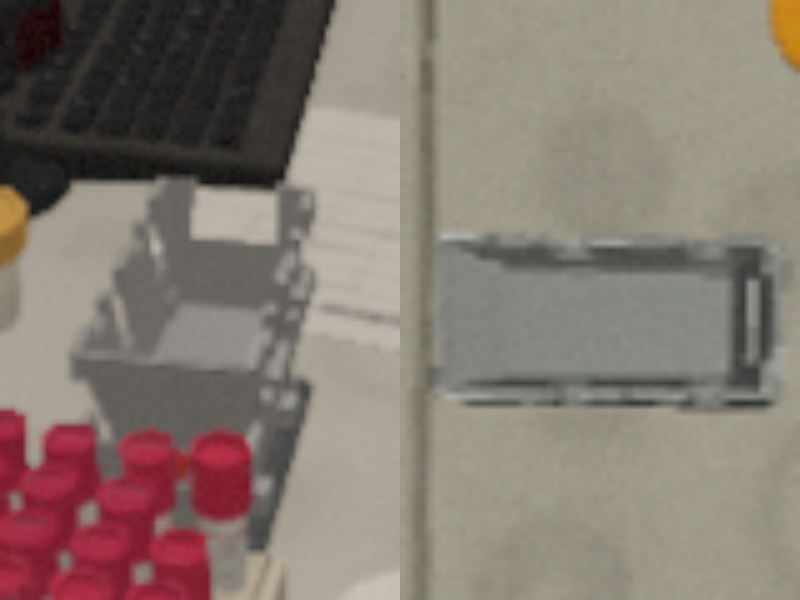

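The empty tote stands level on the full one. Its rim is at about 0.091 m (41 + 50 mm), so it is home. Its low-cut end, the notch at left-half (235,215), is at -y over the full tote's high end. I'll hand in.

```bash
python3 -c "
from station import env
print(env.hand_in())"
```

```text
the job is handed in; nothing more can be done
None
```

The empty tote is stacked fully home on the full tote, turned half round with its feet in the pockets (rim at about 91 mm in both cameras); the readings I took never showed more than about 8 N on the full tote, and the job was handed in at about 29 s with the gripper clear.

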